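# Take the wide glue pot off its hook and seat it in the warmer

### The job

Lift the wide round glue pot up and off its hook on the rack, and set it down upright, fully home in the round well of the pot warmer, then let go. Do not drop it, and leave the slim round pot hanging on its hook.

Things in the scene. Friction and masses are not known exactly. Their poses are not given: they have to be found in the camera images.
- wide_pot: Wide round steel pot, 76 mm wide, 60 tall, ~0.4 kg, on any one of the rack's 3 hooks. Two straps rise from its rim (at +y, -y) to an upright wooden grip block 14 mm thick (x), 56 long (y), 44 tall. Origin: middle of the grip's underside, which rests on the hook; z up. Grip top +44 mm, pot rim -60, pot bottom -120, all on one axis. Axes start parallel to the rack's. Pinch grip across x from above.
- slim_pot: Slim round steel pot, 48 mm wide, 60 mm tall, with the same grip, straps, heights and origin (middle of the grip's underside) as the wide pot, on another hook of the rack. It must stay hanging. (The third hook holds a square steel caddy with the same kind of grip.)
- rack: Fixed hook rack. Origin on the bench under its beam (30 mm thick in x, 410 long in y, top at 190); hooks point along its -x. Flat steel hooks 16 mm wide, 6 thick at y = -120, 0, 120; upper face 190 mm above bench; at x = -112 to -118 a lip rises 10 mm above that face. Grips hang at x = -85. To come off, a pot rises over 10 mm (under 50, or its rim meets the hook), then goes 45 mm or more along -x.
- warmer: Fixed pot warmer: grey square housing 150 x 150 mm, 45 mm high, with a round well 100 mm wide and 15 mm deep in the middle of its top. Origin: centre of its underside on the bench, z up; well floor 30 mm and rim 45 mm above it. With the wide pot home in the well, the pot's origin is 150 mm above the bench.
There are look-alikes about, which are no part of the job. What is shaped like the slim_pot but blue or yellow is not meant.

How it is judged:
On the way:
1. the wide pot has come up and off its hook: held clear in front of or beside the hooks, above the height at which it would stand in the warmer (height (world z) of wide_pot above 0.165 m and (x of wide_pot in the frame of rack below -0.125 m or y of wide_pot in the frame of rack below -0.19 m)), for 0.05 s.
At the end, for the whole second after the job is handed in: The wide pot stands at rest and released in the warmer's well: its axis within 18 mm of the well's centre, its bottom on the well's floor (within 5 mm), upright within about 6 degrees. The slim pot still hangs on its hook (horizontal distance between wide_pot and warmer below 0.018 m and z of wide_pot in the frame of warmer between 0.143 and 0.155 m and angle between wide_pot's own z axis and vertical below 0.1 rad and linear speed of wide_pot below 0.02 m/s and height (world z) of slim_pot above 0.175 m); the robot touches nothing.
It fails at once if the wide pot is dropped (falls faster than 0.6 m/s with no finger on it, about 18 mm of free fall) (linear speed of wide_pot above 0.6 m/s and contact force between wide_pot and the fingers below 0.1 N).
It fails at once if the slim pot is knocked or taken off its hook (drops more than 15 mm or shifts more than 50 mm) (height (world z) of slim_pot below 0.175 m or distance of slim_pot from where it was at the start of the episode above 0.05 m).
It also fails if it takes over 40 s, if anything falls off the work surface, if the arm or the gripper's body presses on something with over 40 N, if the wrist force passes 120 N, or if a joint passes its speed limit or range.

### The arm

A 6-joint arm with a two-finger parallel gripper is mounted at the origin on the work surface. World frame = base frame: x ahead of the robot, y to its left, z up, the work surface at z = 0. Lengths are in m, angles in rad, forces in N, time in s.
With the tool pointing down it reaches from about 0.275 to 0.75 m from the base axis. Payload 10.2 kg.
Tool frame: the origin (TCP) lies midway between the tips of the shut fingers; the grasp point (between the pads) lies 19 mm behind it; z points along the fingers, y is the line along which they close (so a half turn about z gives the same grasp; the last joint's range is limited). The gripper opens to 85 mm and grips with 20 to 120 N. Pads are 22 mm wide; open, the fingers measure 114 mm over their backs; the gripper's body (76 mm by 85 mm) begins 54 mm behind the grasp point. The pads swing forward as they close: fully open they stand 13 mm farther back than shut.
Start: joints at [-1.345, 0.313, 1.498, -0, 1.331, -0.223], TCP at [0.228, -0.473, 0.231] pointing down, gripper open.
Joint ranges: [-2.94, 2.94], [-0.97, 2.17], [0.19, 2.56], [-1.23, 4.37], [0.02, 3.11], [-2.88, 2.88]. Speed limits (rad/s): [2.39, 2.39, 3.01, 3.14, 3.14, 3.14].

### API

Orientations are given as a rotation vector (axis times angle).
In Python, from bench import telemetry, eyes, robot gives the robot as it stands.
- The arm moves only by the tool servo_tool, never from a script. Its arguments are lists of equal length, an entry for each row: "travel": the shift along the tool's x, y, z scaled (see below), a list of three; "roll": the turn about the tool's z scaled (see below); "grip": the opening, from -1 (shut) to 1 (fully open). A call has exactly 5 rows; each row is the pose to reach, as a shift and turn from the pose commanded when the call began, along the tool's axes at that moment; what a row does not reach only later rows make up. The controller multiplies each number of a shift by 500 mm and each number of a turn by 90 degrees. A row lasts 1/10 s, in which the tool goes at most 50 mm and 8.59 degrees, less where a joint would pass 70% of its speed; a pose out of reach is approached as far as the arm can. A call with a number of a shift or a turn outside -1 to 1 is refused whole. A call with a gripper value outside its range is refused whole. The fingers move at their own pace and stop on an object; "squeeze" is the grip in N (left out, the last holds). Time passes only in rows, so rows that repeat a pose let the fingers close, or fill a call up. It gives the time, the measured TCP pose, the force, the opening and the grip force at its end, in the units of the state.
- telemetry.observe(): the state, without advancing time (a new reading comes with each control period).
- eyes.capture(name): name is "scene" or "top" or "wrist"; returns the picture (420x560x3 uint8, blue, green, red); there is no depth.
- eyes.camera_params(name): a dict with "intrinsics" (3x3 intrinsics, pixels), "cam_to_world" (4x4, takes a point from camera to world coordinates); the wrist camera has in their place "tool_from_camera" (4x4, takes a point from camera to tool coordinates, whose origin is the TCP and whose axes are the flange's). Camera axes: x right, y up, looking along -z (the intrinsics and any distortion apply to the point x, -y, -z); pixel columns grow to the right and rows downward; lengths in m; the calibration is good to about 2 mm. A picture is of the moment at which its call begins: read the wrist's pose just before it. camera_params takes no time and is no camera call.
- robot.job_done(): hands the job in; it is judged then, once.
The state is a dict: "time": time; "q": joint angles; "dq": joint speeds; "effort": joint torques, N m; "tcp_pos": TCP position; "tool_rot": TCP orientation; "contact_force": force on the tool from outside, world axes, zero at the start; "moment": the same for the moment, N m; "grip_width": finger opening in m; "gripper_force": force on a finger pad.
Only numpy, scipy, OpenCV 4.12 (cv2) and the standard library are available. Lean on these libraries where they do the work, as an engineer would, in place of code of your own. Each camera call takes 0.05 s, during which the arm holds its last target. There are 200 camera calls.

## Working session

There is one attempt and no reset: what is moved stays moved. The work goes in short steps, Python scripts to look and compute and a tool call to move; the robot and the scene stay as the last step left them, time stands still between calls to the robot, and variables do not carry over. Pictures are saved under pics/ and viewed, at most 10 in all, crops included, and the job is handed in when it is done.

Besides the shell and the picture viewer there is one more tool, called after "Emit:" as a command line: name --pt "numbers of a row" for each row, then --argument value for the rest. servo_tool: Moves the arm, as the interface text tells. Shifts and turns lie within -1 to 1; 1 stands for 500 mm of shift or 90 degrees of turn. Its arguments: {"type":"object","properties":{"travel":{"type":"array","items":{"type":"array","items":{"type":"number"}}},"roll":{"type":"array","items":{"type":"number"}},"grip":{"type":"array","items":{"type":"number"}},"squeeze":{"type":"number"}},"required":["travel","roll","grip"]}

```bash
mkdir -p pics
python3 - <<'E'
from bench import telemetry, eyes
import cv2, numpy as np
np.set_printoptions(precision=4,suppress=True)
s=telemetry.observe(); print(s['time'],s['tcp_pos'],s['tool_rot'],s['grip_width'])
for n in("scene","top"):
    cv2.imwrite(f"pics/{n}0.png",eyes.capture(n)); p=eyes.camera_params(n); print(n,{k:np.round(v,4).tolist() for k,v in p.items() if not isinstance(v,str)})
E
```

```text
0.0 [ 0.2277 -0.4728  0.2307] [-3.0615 -0.6987  0.    ] 0.085316575710672
scene {'intrinsics': [[484.3051, 0.0, 281.017], [0.0, 484.3051, 214.0542], [0.0, 0.0, 1.0]], 'cam_to_world': [[0.83, -0.3816, 0.4068, 1.075], [0.5577, 0.5569, -0.6155, -0.8638], [0.0083, 0.7378, 0.675, 1.1302], [0.0, 0.0, 0.0, 1.0]]}
top {'intrinsics': [[542.3617, 0.0, 280.0853], [0.0, 542.3617, 203.2059], [0.0, 0.0, 1.0]], 'cam_to_world': [[-0.0227, 0.9965, -0.0803, 0.376], [-0.9997, -0.0222, 0.0064, 0.0259], [0.0046, 0.0804, 0.9968, 1.468], [0.0, 0.0, 0.0, 1.0]]}
```

View pics/scene0.png

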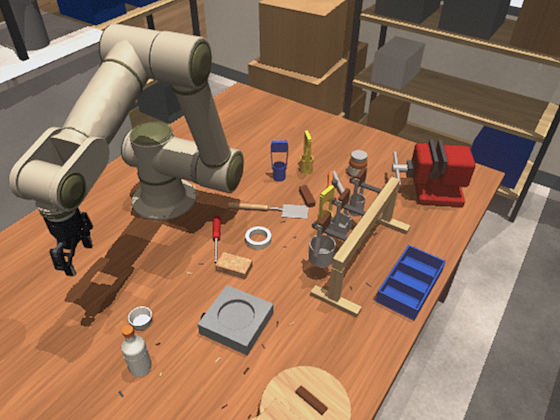

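View pics/top0.png

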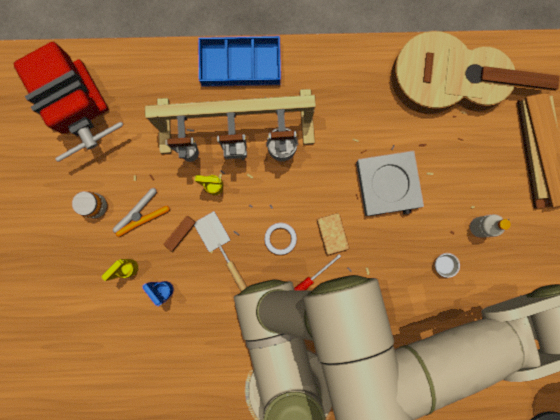

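Candidates on the rack in the top view: left (184,148) is small and round, so slim; middle (233,148) is square, so the caddy; right (283,145) is large and round, so wide_pot. The warmer is at (391,184). Yellow and blue look-alikes stand on the bench at (210,183), (120,269) and (158,292). I'll confirm with an enlarged crop.

Run:
```python
import cv2,numpy as np
t=cv2.imread("pics/top0.png")[90:220,140:330]; s=cv2.imread("pics/scene0.png")[140:310,290:420]
t=cv2.resize(t,None,fx=2.3,fy=2.3,interpolation=2); s=cv2.resize(s,None,fx=2.7,fy=2.7,interpolation=2)
h=max(t.shape[0],s.shape[0]); f=lambda a:cv2.copyMakeBorder(a,0,h-a.shape[0],0,0,0)
o=np.hstack([f(t),f(s)]);print(o.shape);cv2.imwrite("pics/crop1.png",o)
w=cv2.imread("pics/top0.png")
cv2.imwrite("pics/crop2.png",np.hstack([cv2.resize(w[90:165,250:330],None,fx=5,fy=5,interpolation=2)[:375],cv2.resize(w[145:220,350:430],None,fx=5,fy=5,interpolation=2)]))
```

```text
(459, 788, 3)
```

View pics/crop1.png

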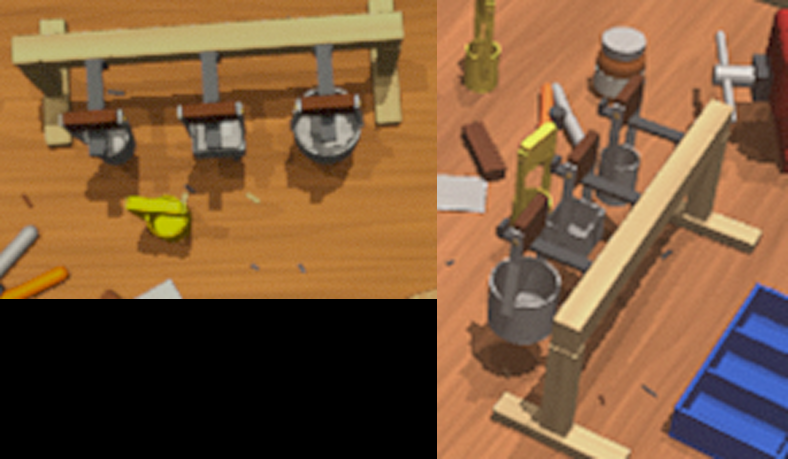

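View pics/crop2.png

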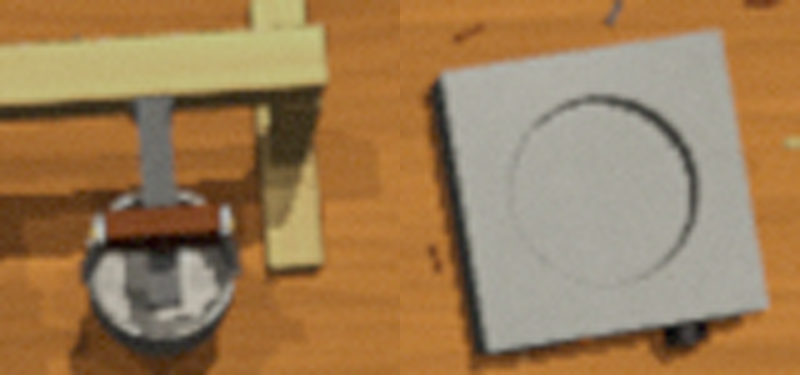

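The right-hand hook holds the widest round pot, so that is wide_pot. The yellow look-alike on the bench stands in front of the other two hooks. Next I fit rack and warmer from these pixels.

```bash
cat > h.py <<'E'
import numpy as np
from bench import eyes
np.set_printoptions(precision=4,suppress=True)
def ray(n,px,z):
    p=eyes.camera_params(n);K=np.array(p['intrinsics']);T=np.array(p['cam_to_world'])
    d=np.linalg.solve(K,[px[0],px[1],1]);d=T[:3,:3]@[d[0],-d[1],-d[2]];o=T[:3,3]
    return o+d*(z-o[2])/d[2]
def proj(n,P,T=None):
    p=eyes.camera_params(n);K=np.array(p['intrinsics']);T=np.array(p['cam_to_world']) if T is None else T
    c=np.linalg.inv(T)@np.append(P,1);u=K@[c[0],-c[1],-c[2]];return u[:2]/u[2]
E
python3 - <<'E'
from h import *
B=[ray("top",p,.19) for p in [(145.7,106.5),(145.7,117),(315,95.4),(315.4,105.4)]]
print("beam",*B,[np.linalg.norm(B[0]-B[2]),np.linalg.norm(B[1]-B[3]),np.linalg.norm(B[2]-B[3])])
W=np.array([ray("top",(350+a/5,145+b/5),.045) for a,b in [(40,75),(322,32),(368,308),(87,353)]])
print("warmer",W,W.mean(0),[np.linalg.norm(W[i]-W[i-1]) for i in range(4)])
print("well", ray("top",(350+204/5,145+190/5),.045))
o=np.mean(B,0);d=(B[0]+B[1]-B[2]-B[3]);yaw=np.arctan2(-d[0],d[1]);print("rack",o,yaw)
c,s=np.cos(yaw),np.sin(yaw)
R=np.array([[c,-s,0],[s,c,0],[0,0,1]]);o[2]=0
import cv2
t=cv2.resize(cv2.imread("pics/top0.png")[90:190,250:440],None,fx=4,fy=4,interpolation=2)
sc=cv2.resize(cv2.imread("pics/scene0.png")[200:290,290:440],None,fx=4,fy=4,interpolation=2)
def dr(img,n,off,P,col):
    q=np.array([[proj(n,p)] for p in P]);q=((q-off+.5)*4).astype(np.int32);cv2.polylines(img,[q],True,col,1)
for hy in(-.12,):
  g=o+R@[-.085,hy,.234];print("grip",g)
  G=[o+R@[-.085+a*.007,hy+b*.028,.234] for a,b in[(1,1),(1,-1),(-1,-1),(-1,1)]]
  th=np.linspace(0,6.28,40)
  C=[o+R@[-.085+.038*np.cos(a),hy+.038*np.sin(a),.130] for a in th]
  for img,n,off in((t,"top",(250,90)),(sc,"scene",(290,200))):
    dr(img,n,off,G,(0,255,0));dr(img,n,off,C,(255,0,255))
    dr(img,n,off,[o+R@[a*.015,b*.205,.19] for a,b in[(1,1),(1,-1),(-1,-1),(-1,1)]],(255,255,0))
w=W.mean(0);dr(t,"top",(250,90),[w+[.05*np.cos(a),.05*np.sin(a),0] for a in th],(0,0,255))
cv2.imwrite("pics/ov.png",np.vstack([cv2.resize(t,(700,368))[:330],np.pad(sc[:260],((0,0),(0,100),(0,0)))]))
E
```

```text
beam [0.7185 0.3343 0.19  ] [0.6929 0.3343 0.19  ] [ 0.7369 -0.0721  0.19  ] [ 0.7124 -0.0724  0.19  ] [np.float64(0.40679429884039303), np.float64(0.40719444932755094), np.float64(0.02447911363922197)]
warmer [[ 0.6009 -0.1924  0.045 ]
 [ 0.6206 -0.343   0.045 ]
 [ 0.4732 -0.361   0.045 ]
 [ 0.4528 -0.212   0.045 ]] [ 0.5369 -0.2771  0.045 ] [np.float64(0.1493801777467761), np.float64(0.15192675190850657), np.float64(0.14852817474908125), np.float64(0.15034691933727548)]
well [ 0.5376 -0.277   0.045 ]
rack [0.7152 0.131  0.19  ] 0.046643436593217465
grip [0.6359 0.0072 0.234 ]
```

View pics/ov.png

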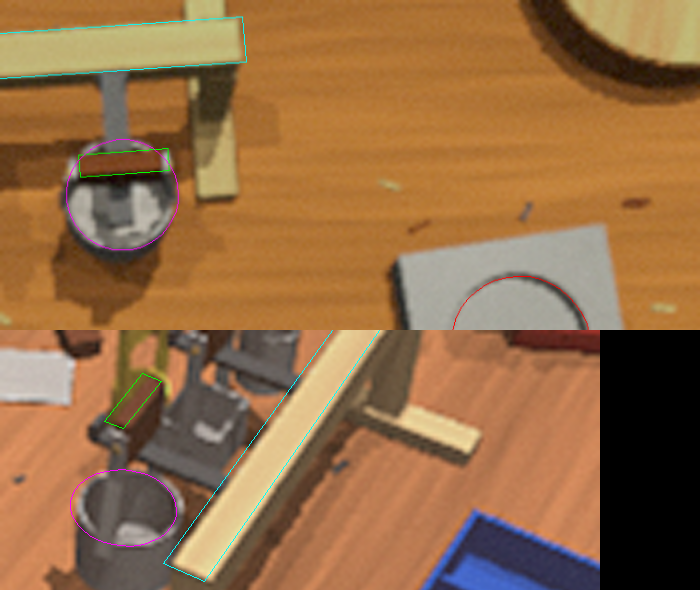

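The overlay fits: the rim and grip outlines land within 1–2 px in both views, and the warmer side measures 150 mm. The scene view suggests about 2 mm more x. Target grip is at about (0.637, 0.006), heading 2.7°. Moving up and over.

Emit:
servo_tool --pt "0.08 -0.03 -0.06" --pt "0.17 -0.07 -0.12" --pt "0.26 -0.11 -0.14" --pt "0.35 -0.15 -0.14" --pt "0.44 -0.19 -0.14" --roll '[-0.08, -0.16, -0.24, -0.32, -0.4]' --grip '[1, 1, 1, 1, 1]'

```text
time: 0.6
tcp_pos: [0.3806, -0.2963, 0.3016]
tool_rot: [2.692, 1.617, 0.0]
contact_force: [-0.0, -1.1, -0.1]
grip_width: 0.0854
gripper_force: 0.0
```

```bash
cat > rel.py <<'E'
import sys
from h import *
from bench import telemetry
from scipy.spatial.transform import Rotation as Ro
s=telemetry.observe();R=Ro.from_rotvec(s['tool_rot']).as_matrix()
t=np.array([float(a) for a in sys.argv[1:4]]);hd=float(sys.argv[4])
d=t-s['tcp_pos'];h=np.degrees(np.arctan2(R[1,1],R[0,1]))
print('t',s['time'],'tcp',np.array(s['tcp_pos']),'head',h,'zaxis',R[:,2],'q',np.array(s['q']))
print('F',np.array(s['contact_force']),'w',s['grip_width'],s['gripper_force'])
print('travel',R.T@d/.5,'roll',-(hd-h)/90)
E
python3 rel.py .637 .006 .30 2.7
```

```text
t 0.6 tcp [ 0.3806 -0.2963  0.3016] head -28.018038409676326 zaxis [ 0.0005 -0.0005 -1.    ] q [-0.905   0.174   1.4921  0.0001  1.4748 -0.416 ]
F [-0.0124 -1.0998 -0.0736] w 0.08544569189562465 0.0
travel [0.7746 0.1686 0.0032] roll -0.3413115378852925
```

Emit:
servo_tool --pt "0.09 0.02 0" --pt "0.18 0.04 0" --pt "0.27 0.06 0" --pt "0.36 0.08 0" --pt "0.45 0.1 0" --roll '[-0.06, -0.12, -0.18, -0.24, -0.34]' --grip '[1, 1, 1, 1, 1]'

```text
time: 1.1
tcp_pos: [0.5313, -0.1217, 0.301]
tool_rot: [-2.179, -2.263, 0.0]
contact_force: [-0.1, -1.6, 0.7]
grip_width: 0.0857
gripper_force: 0.0
```

```bash
python3 rel.py .637 .006 .30 2.7
```

```text
t 1.1 tcp [ 0.5313 -0.1217  0.301 ] head 2.1773570745663737 zaxis [-0.0004  0.0001 -1.    ] q [-0.4402  0.3198  1.3081 -0.0001  1.5141 -0.4782]
F [-0.1182 -1.5848  0.6863] w 0.08568846539297796 0.0
travel [0.2472 0.221  0.002 ] roll -0.0058071436159291825
```

Emit:
servo_tool --pt "0.07 0.06 0" --pt "0.14 0.12 0" --pt "0.2 0.18 0" --pt "0.24 0.21 0" --pt "0.24 0.21 0" --roll '[0, 0, 0, 0, 0]' --grip '[1, 1, 1, 1, 1]'

```text
time: 1.6
tcp_pos: [0.6322, 0.0026, 0.2999]
tool_rot: [-2.179, -2.261, 0.001]
contact_force: [-0.5, 0.0, 0.5]
grip_width: 0.0856
gripper_force: 0.0
```

```bash
python3 rel.py .637 .006 .203 2.7
python3 - <<'E'
from h import *
import cv2
from bench import telemetry
from scipy.spatial.transform import Rotation as Ro
s=telemetry.observe();I=eyes.capture("wrist")
T=np.eye(4);T[:3,:3]=Ro.from_rotvec(s['tool_rot']).as_matrix();T[:3,3]=s['tcp_pos']
T=T@np.array(eyes.camera_params("wrist")['tool_from_camera']);print(T, eyes.camera_params("wrist")['intrinsics'])
c,sn=np.cos(.047),np.sin(.047)
for gx,col in((.637,(0,255,0)),):
  P=[np.array([gx+a*.007*c-b*.028*sn,.006+a*.007*sn+b*.028*c,.234]) for a,b in[(1,1),(1,-1),(-1,-1),(-1,1)]]
  q=np.array([[proj("wrist",p,T)] for p in P]);print(q[:,0]);cv2.polylines(I,[q.astype(np.int32)],True,col,1)
cv2.imwrite("pics/wr1.png",I)
E
```

```text
t 1.6 tcp [0.6322 0.0026 0.2999] head 2.1080167335782587 zaxis [-0.0016  0.0009 -1.    ] q [-0.1811  0.5335  0.9998  0.0006  1.6101 -0.2178]
F [-0.4882  0.0467  0.5197] w 0.08559124368263206 0.0
travel [0.0062 0.0101 0.1937] roll -0.006577591849130461
[[ 0.9993 -0.036  -0.0107  0.6303]
 [ 0.0375  0.9442  0.3273  0.0861]
 [-0.0017 -0.3274  0.9449  0.4418]
 [ 0.      0.      0.      1.    ]] [[347.5417   0.     281.7707]
 [  0.     347.5417 208.1289]
 [  0.       0.       1.    ]]
[[299.2814 177.7365]
 [298.6907 259.4789]
 [277.7002 259.6404]
 [276.4881 177.937 ]]
```

View pics/wr1.png

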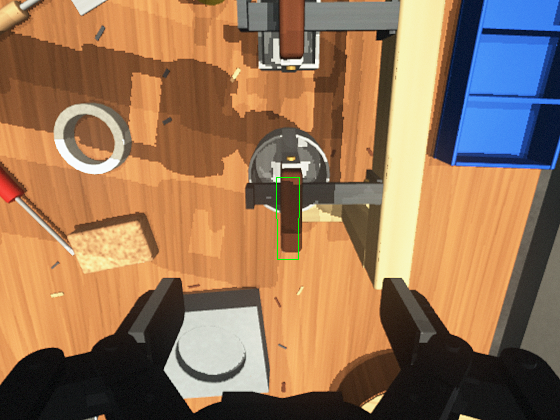

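```bash
python3 rel.py .639 .009 .203 2.7
```

```text
t 1.65 tcp [0.6316 0.001  0.3002] head 2.027042567824737 zaxis [-0.0016  0.0002 -1.    ] q [-0.1835  0.5316  1.0019 -0.0001  1.6097 -0.2189]
F [-0.1734 -0.2518  0.5455] w 0.08553288736132586 0.0
travel [0.0153 0.0157 0.1943] roll -0.007477304801947371
```

The grip shows at columns 280–302, rows 169–252, with the predicted size and 2–5 mm of shift. I've corrected the target to (0.639, 0.009). Descending now.

Emit:
servo_tool --pt "0.014 0.016 0.03" --pt "0.014 0.016 0.08" --pt "0.014 0.016 0.13" --pt "0.014 0.016 0.17" --pt "0.014 0.016 0.193" --roll '[-0.007, -0.007, -0.007, -0.007, -0.007]' --grip '[1, 1, 1, 1, 1]'

```text
time: 2.15
tcp_pos: [0.6382, 0.0066, 0.2021]
tool_rot: [-2.171, -2.267, 0.003]
contact_force: [-0.0, -1.4, 1.0]
grip_width: 0.0852
gripper_force: 0.0
```

Emit:
servo_tool --pt "0 0 0" --pt "0 0 0" --pt "0 0 0" --pt "0 0 0" --pt "0 0 0" --roll '[0, 0, 0, 0, 0]' --grip '[1, 0.6, 0.2, -0.2, -0.4]' --squeeze 50

```text
time: 2.65
tcp_pos: [0.6392, 0.0072, 0.2053]
tool_rot: [2.171, 2.27, 0.001]
contact_force: [-0.1, -0.1, -1.4]
grip_width: 0.0283
gripper_force: 0.0
```

```bash
python3 rel.py .639 .009 .203 2.7
python3 - <<'E'
from h import *
import cv2
cv2.imwrite("pics/wr2.png",eyes.capture("wrist"))
E
```

```text
t 2.65 tcp [0.6392 0.0072 0.2053] head 2.5382000001599376 zaxis [ 0.001  -0.0002 -1.    ] q [-0.1718  0.5875  1.1541 -0.      1.399  -0.2161]
F [-0.1095 -0.1465 -1.4292] w 0.028306271588190785 0.0
travel [ 0.0037 -0.0003  0.0046] roll -0.0017977777760006949
```

View pics/wr2.png

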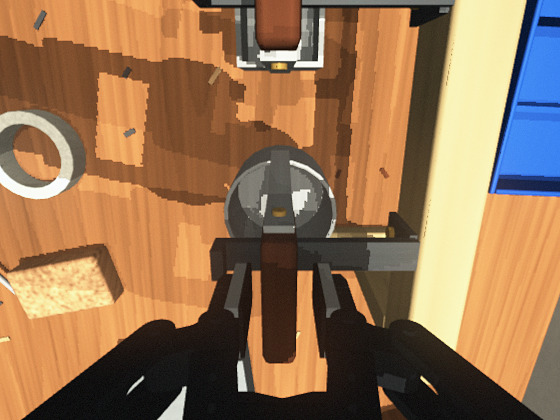

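The fingers straddle the grip (columns 262–297, pads at about 245 and 322), centred. Closing now.

Emit:
servo_tool --pt "0 0 0" --pt "0 0 0" --pt "0 0 0" --pt "0 0 0" --pt "0 0 0" --roll '[0, 0, 0, 0, 0]' --grip '[-0.7, -1, -1, -1, -1]' --squeeze 70

```text
time: 3.2
tcp_pos: [0.639, 0.0072, 0.2051]
tool_rot: [2.172, 2.27, 0.0]
contact_force: [-2.7, 0.1, 6.5]
grip_width: 0.0129
gripper_force: 69.3
```

Emit:
servo_tool --pt "0 0 -0.01" --pt "0 0 -0.02" --pt "0 0 -0.035" --pt "0 0 -0.05" --pt "0 0 -0.05" --roll '[0, 0, 0, 0, 0]' --grip '[-1, -1, -1, -1, -1]'

```text
time: 3.7
tcp_pos: [0.6395, 0.0071, 0.2312]
tool_rot: [2.17, 2.269, 0.002]
contact_force: [0.6, -0.2, -3.8]
grip_width: 0.0128
gripper_force: 68.4
```

```bash
python3 rel.py .56 .005 .235 2.7
```

```text
t 3.7 tcp [0.6395 0.0071 0.2312] head 2.539473889384242 zaxis [ 0.0024 -0.0004 -1.    ] q [-0.1717  0.5725  1.1117  0.      1.455  -0.2161]
F [ 0.6452 -0.1784 -3.7663] w 0.012812954747303078 68.36681127548218
travel [ 0.0028 -0.1591 -0.008 ] roll -0.001783623451286203
```

It's held: load about 4 N, lifted 26 mm, above the 10 mm lip and below the 50 mm limit. Next along −x.

Emit:
servo_tool --pt "0 -0.03 0" --pt "0 -0.07 0" --pt "0 -0.11 0" --pt "0 -0.16 0" --pt "0 -0.2 0" --roll '[0, 0, 0, 0, 0]' --grip '[-1, -1, -1, -1, -1]'

```text
time: 4.2
tcp_pos: [0.5379, 0.0028, 0.2297]
tool_rot: [-2.172, -2.27, 0.0]
contact_force: [0.6, -0.8, -3.2]
grip_width: 0.0127
gripper_force: 69.0
```

```bash
python3 rel.py .537 -.277 .235 2.7
```

```text
t 4.2 tcp [0.5379 0.0028 0.2297] head 2.536751425180207 zaxis [-0.0003  0.     -1.    ] q [-0.2127  0.3428  1.4609 -0.      1.3382 -0.257 ]
F [ 0.5668 -0.7925 -3.1861] w 0.01271398557142481 69.00441884994507
travel [-0.5589 -0.0266 -0.0107] roll -0.0018138730535532598
```

Emit:
servo_tool --pt "-0.04 0 -0.01" --pt "-0.1 -0.01 -0.01" --pt "-0.17 -0.01 -0.01" --pt "-0.24 -0.01 -0.01" --pt "-0.31 -0.02 -0.01" --roll '[0, 0, 0, 0, 0]' --grip '[-1, -1, -1, -1, -1]'

```text
time: 4.7
tcp_pos: [0.5361, -0.1538, 0.2347]
tool_rot: [2.171, 2.27, 0.0]
contact_force: [0.4, 0.7, -5.0]
grip_width: 0.0129
gripper_force: 69.2
```

Emit:
servo_tool --pt "-0.07 0 0" --pt "-0.14 0 0" --pt "-0.2 0 0" --pt "-0.24 -0.01 0" --pt "-0.24 -0.01 0" --roll '[0, 0, 0, 0, 0]' --grip '[-1, -1, -1, -1, -1]'

```text
time: 5.2
tcp_pos: [0.5356, -0.2751, 0.2342]
tool_rot: [-2.175, -2.267, 0.001]
contact_force: [-0.3, 1.0, -4.7]
grip_width: 0.0134
gripper_force: 69.2
```

Emit:
servo_tool --pt "0 0 0" --pt "0 0 0" --pt "0 0 0" --pt "0 0 0" --pt "0 0 0" --roll '[0, 0, 0, 0, 0]' --grip '[-1, -1, -1, -1, -1]'

```text
time: 5.7
tcp_pos: [0.5365, -0.2722, 0.2348]
tool_rot: [2.171, 2.271, 0.0]
contact_force: [0.5, -1.1, -4.8]
grip_width: 0.0126
gripper_force: 69.2
```

```bash
python3 rel.py .537 -.277 .165 2.7
python3 - <<'E'
from h import *
import cv2
from bench import telemetry
s=telemetry.observe();p=np.array(s['tcp_pos']);w=np.array([.537,-.277,.045])
ims=[]
th=np.linspace(0,6.28,60)
for n in("top","scene"):
    I=eyes.capture(n);u=proj(n,w).astype(int)
    x0,y0=u[0]-45,u[1]-75;C=cv2.resize(I[y0:y0+130,x0:x0+100],None,fx=4,fy=4,interpolation=2)
    for c,r,col in((w,.05,(0,0,255)),(np.array([p[0],p[1],p[2]-.205+.130]),.038,(255,0,255))):
        q=np.array([[proj(n,c+[r*np.cos(a),r*np.sin(a),0])] for a in th]);cv2.polylines(C,[((q-[x0,y0]+.5)*4).astype(np.int32)],True,col,1)
    ims.append(C)
cv2.imwrite("pics/pl.png",np.hstack(ims))
E
```

```text
t 5.7 tcp [ 0.5365 -0.2722  0.2348] head 2.569548196639092 zaxis [ 0.0001 -0.0001 -1.    ] q [-0.6642  0.4822  1.2439  0.      1.4154 -0.709 ]
F [ 0.4899 -1.1242 -4.7738] w 0.012554279895386355 69.18457388877869
travel [-0.0095  0.0006  0.1397] roll -0.0014494644817878704
```

View pics/pl.png

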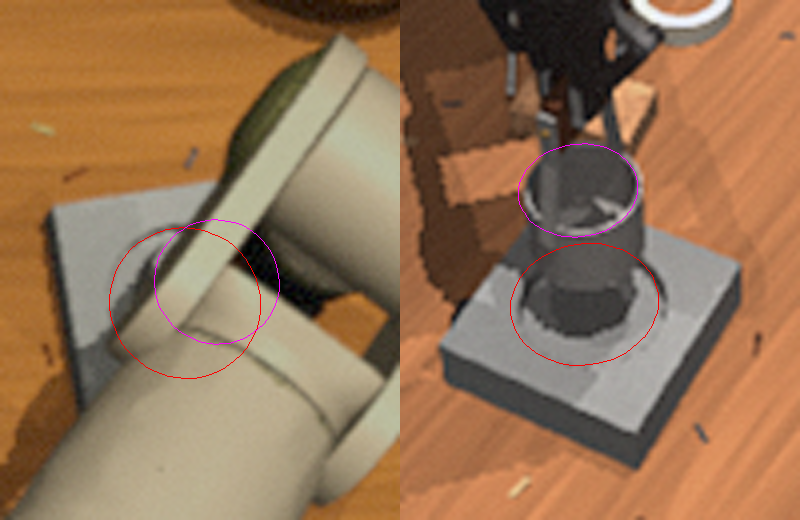

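The scene overlay shows the pot rim (at 580,190 in the crop) and the well centred on my estimates, with the same camera bias of about 1 px for both. I shift 5 mm in −y and lower.

Emit:
servo_tool --pt "-0.01 0 0.02" --pt "-0.01 0 0.05" --pt "-0.01 0 0.08" --pt "-0.01 0 0.11" --pt "-0.01 0 0.12" --roll '[0, 0, 0, 0, 0]' --grip '[-1, -1, -1, -1, -1]'

```text
time: 6.3
tcp_pos: [0.5358, -0.2775, 0.1724]
tool_rot: [-2.17, -2.267, 0.001]
contact_force: [0.3, -0.7, -4.3]
grip_width: 0.0131
gripper_force: 69.1
```

Emit:
servo_tool --pt "0 0 0" --pt "0 0 0.004" --pt "0 0 0.008" --pt "0 0 0.012" --pt "0 0 0.014" --roll '[0, 0, 0, 0, 0]' --grip '[-1, -1, -1, -1, -1]'

```text
time: 6.8
tcp_pos: [0.5366, -0.2776, 0.1678]
tool_rot: [2.172, 2.27, 0.0]
contact_force: [0.1, -0.3, -4.9]
grip_width: 0.0131
gripper_force: 69.2
```

```bash
python3 rel.py .537 -.277 .165 2.7
```

```text
t 6.8 tcp [ 0.5366 -0.2776  0.1678] head 2.5402323156787294 zaxis [ 0.0001 -0.0001 -1.    ] q [-0.6712  0.5378  1.3343 -0.      1.2693 -0.7155]
F [ 0.0969 -0.3356 -4.854 ] w 0.013146470190787114 69.21316266059875
travel [0.0012 0.0008 0.0055] roll -0.0017751964924585639
```

No contact yet, so I lower gently until the load comes off.

Emit:
servo_tool --pt "0 0 0.002" --pt "0 0 0.004" --pt "0 0 0.006" --pt "0 0 0.006" --pt "0 0 0.006" --roll '[0, 0, 0, 0, 0]' --grip '[-1, -1, -1, -1, -1]'

```text
time: 7.3
tcp_pos: [0.5367, -0.2778, 0.1653]
tool_rot: [2.171, 2.269, -0.0]
contact_force: [-2.0, 0.5, 0.8]
grip_width: 0.0129
gripper_force: 69.9
```

The load has transferred (−4.9 to +0.8 N) at exactly the expected height of 0.165. Releasing, then straight up.

Emit:
servo_tool --pt "0 0 0" --pt "0 0 0" --pt "0 0 0" --pt "0 0 0" --pt "0 0 0" --roll '[0, 0, 0, 0, 0]' --grip '[-0.6, -0.3, 0, 0.3, 0.3]'

```text
time: 7.8
tcp_pos: [0.5366, -0.2776, 0.1648]
tool_rot: [2.172, 2.27, 0.0]
contact_force: [-0.0, 0.3, 0.0]
grip_width: 0.0558
gripper_force: 0.0
```

Emit:
servo_tool --pt "0 0 -0.02" --pt "0 0 -0.06" --pt "0 0 -0.12" --pt "0 0 -0.2" --pt "0 0 -0.28" --roll '[0, 0, 0, 0, 0]' --grip '[0.3, 0.3, 0.3, 0.3, 0.3]'

```text
time: 8.3
tcp_pos: [0.5363, -0.2774, 0.307]
tool_rot: [2.171, 2.27, 0.0]
contact_force: [-0.2, -0.3, -0.7]
grip_width: 0.0556
gripper_force: 0.0
```

Emit:
servo_tool --pt "0 0 0" --pt "0 0 0" --pt "0 0 0" --pt "0 0 0" --pt "0 0 0" --roll '[0, 0, 0, 0, 0]' --grip '[0.3, 0.3, 0.3, 0.3, 0.3]'

```text
time: 8.8
tcp_pos: [0.5364, -0.2775, 0.3039]
tool_rot: [-2.171, -2.269, 0.0]
contact_force: [-0.6, -0.6, 0.2]
grip_width: 0.0555
gripper_force: 0.0
```

Run:
```python
from h import *
import cv2
I=eyes.capture("scene");W=eyes.capture("wrist")
cv2.imwrite("pics/end.png",np.hstack([cv2.resize(I[140:370,180:420],None,fx=1.65,fy=1.65),cv2.resize(W,None,fx=.7,fy=.9042)]))
```

```text
(no output)
```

View pics/end.png

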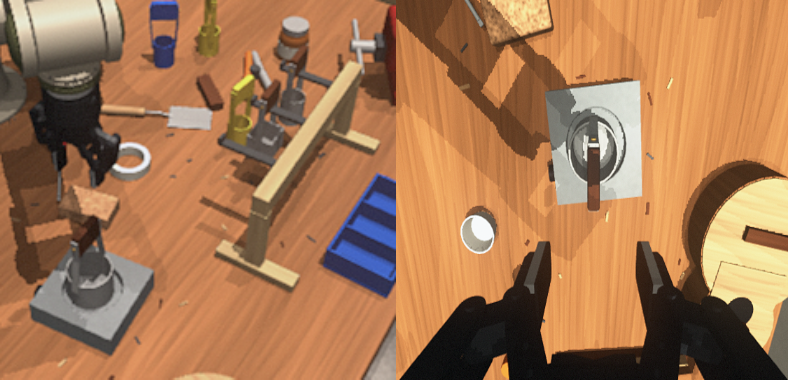

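The pot stands upright in the well (scene crop 92,280; wrist view 595,150), the gripper is clear, and the slim pot and caddy still hang.

```bash
python3 -c "
from bench import robot;print(robot.job_done())"
```

```text
the job is handed in; nothing more can be done
None
```

The wide pot is standing upright and released in the warmer's well, the slim pot still hangs on its hook, and the job was handed in at about 9 s; no verdict was returned.

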